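# Feed the analyser from the roller lane

## Task

Take the front (lowest) cartridge from the sloping roller lane that holds the three tall two-capped cartridges, and let the two behind it roll down to the front stop. Keeping it upright, set it level in the loader's open tray, lowering it until it rests on the tray floor before you let go, then push the tray by its upright handle fully home under the clear cover and leave it there. Do not disturb the lane of low boxes, the two cartridges left in the lane, or anything else on the bench.

Things in the scene. Friction and masses are not known exactly. Their poses are not given: they have to be found in the camera images.
- cart_front_c (a point): Front cartridge, lowest in its lane at the front stop: white block 100 (x) x 50 (y) x 75 mm (z), plus two round black caps 12 mm high on top; 0.2 to 0.4 kg. Point: centre of the block, 37.5 mm above its underside. x points uphill along the lane, z out of its top; it leans 9 deg with the slope. Hold it across the 50 mm. Side rails reach 12 mm above its underside, the front stop 23 mm.
- cart_mid_c (a point): Centre of the second cartridge, same shape, standing directly behind (uphill of) the first and pressing lightly on it. Once the front one is lifted out it rolls down about 100 mm in about a second.
- cart_rear_c (a point): Centre of the third cartridge, same shape, directly behind the second; it follows the second down.
- place1 (a point): Fixed point on the roller lane: where a cartridge's centre is when it rests at the front stop. The lane is two aluminium rails, 68 mm wide overall, with grey rollers between, 335 mm long, falling 9 degrees towards the robot. Axes: x level, towards the lane's high end, y across, z vertical.
- place2 (a point): Fixed point on the roller lane: where the centre of the second cartridge in the row is when the row is down; 100 mm uphill of place1.
- tray (a point): Centre of the floor of the loader's black shuttle tray (moves with the shuttle), 20 mm above the bench. The floor is 110 (x) by 64 mm (y) within 10 mm high, 5 mm thick rims: the cartridge stands in it lengthwise, its centre then 37.5 mm above this point. Axes: x the way the shuttle is pushed home (away from the robot), z up.
- handle (a point): Point 16 mm below the top of the shuttle's upright aluminium handle plate (9 mm thick in x, 55 mm wide in y, top 76 mm above the bench) at the robot-side end of the shuttle, 95.5 mm before the tray centre. Push its robot-side face along x; that side is free.
- shuttle (a joint): Shuttle travel in m: 0 fully out, 0.13 fully home at its stop; starts at 0 to 0.03. Needs 2 to 4 N and stays where left. The clear cover's front edge is 105 mm beyond the tray centre when fully out; its top is 134 mm above the bench, and a white cabinet 155 mm high stands behind it.
- tipbox1_c (a point): Centre of the front low box (white, flat grey-panelled top, no caps, 100 by 50 by 42 mm) in the other lane, of the same outside size. Leave alone.
- tipbox2_c (a point): Centre of the second low box in the other lane. Leave alone.
- dish: Small glass bowl, 56 mm across, 22 mm high, standing among the lanes; origin at its underside. Leave alone.
- jar: White jar, 48 mm across, 50 mm high; origin at its underside. Leave alone.
- marker: Black marker pen lying on the bench, 120 mm long, 14 mm thick; origin at its underside, mid length. Leave alone.
- bottle: Amber bottle, 70 mm across, 160 mm high, at the left; origin at its underside. Leave alone.
- beaker: Glass beaker, 72 mm across, 90 mm high, at the right; origin at its underside. Leave alone.
Things that resemble listed ones, but are neither listed nor needed, are in the scene too. Leave any yellow look-alike of the part that bears cart_rear_c alone.

How it is judged (in metres and radians):
On the way, in this order (a step that is already met when the one before it is completed fails the run):
1. the front cartridge is lifted out and the two behind have rolled down to the front stop (distance between cart_mid_c and place1 below 0.01 m and distance between cart_rear_c and place2 below 0.012 m and distance between cart_front_c and place1 above 0.08 m), for 0.2 s.
2. the front cartridge is down in the tray (within 10 mm of the floor, upright) while still held (x of cart_front_c in the frame of tray between -0.01 and 0.01 m and y of cart_front_c in the frame of tray between -0.01 and 0.01 m and z of cart_front_c in the frame of tray below 0.0475 m and angle between cart_front_c's own z axis and vertical below 0.2 rad and contact force between the fingers and cart_front above 0.5 N), for 0.05 s.
At the end, for the whole second after the job is handed in: The cartridge taken from the front stands upright (within 3.4 degrees) on the tray floor inside the rims, the shuttle is fully home (within 6 mm), and the two following cartridges rest in the lane at the front stop and right behind it (within 10 and 12 mm); all at rest (x of cart_front_c in the frame of tray between -0.01 and 0.01 m and y of cart_front_c in the frame of tray between -0.01 and 0.01 m and z of cart_front_c in the frame of tray below 0.041 m and angle between cart_front_c's own z axis and vertical below 0.06 rad and value of joint shuttle above 0.124 m and distance between cart_mid_c and place1 below 0.01 m and distance between cart_rear_c and place2 below 0.012 m and linear speed of each of cart_front, cart_mid, cart_rear below 0.02 m/s); the robot touches nothing.
It fails at once if a following cartridge is lifted out of the lane or tipped over (z of cart_mid_c in the frame of place1 above 0.045 m or z of cart_rear_c in the frame of place1 above 0.06 m or angle between any of cart_mid_c, cart_rear_c's own z axis and vertical above 0.5 rad).
It fails at once if a box in the other lane is moved by more than 20 mm (distance of any of tipbox1_c, tipbox2_c from where it was at the start of the episode above 0.02 m).
It fails at once if a bystander (dish, jar, bottle, beaker, marker) is moved by more than 30 mm (distance of any of dish, jar, bottle, beaker, marker from where it was at the start of the episode above 0.03 m).
It fails at once if the front cartridge is tipped more than 35 degrees (angle between cart_front_c's own z axis and vertical above 0.61 rad).
It also fails if it takes over 61 s, if anything falls off the work surface, if the arm or the gripper's body presses on something with over 40 N, if the wrist force passes 120 N, or if a joint passes its speed limit or range.

## Robot

A 6-joint arm with a two-finger parallel gripper is mounted at the origin on the work surface. World frame = base frame: x ahead of the robot, y to its left, z up, the work surface at z = 0. Lengths are in mm, angles in rad, forces in N, time in s.
With the tool pointing down it reaches from about 275 to 1000 mm from the base axis. Payload 8.4 kg.
Tool frame: the origin (TCP) lies on the centre line of the jaws, within the pads' length; the fingertips stand 22 mm ahead of it and the grasp point (between the pads) lies 3 mm ahead of it; z points along the fingers, y is the direction in which the jaws open and shut (so a half turn about z gives the same grasp; the last joint's range is limited). The gripper opens to 85 mm and grips with 20 to 120 N. Pads are 22 mm wide; open, the fingers measure 114 mm over their backs; the gripper's body (76 mm by 85 mm) begins 54 mm behind the grasp point. The pads swing forward as they close: fully open they stand 13 mm farther back than shut.
Start: joints at [1.268, 0.353, 1.633, -0, 1.155, -0.002], TCP at [185.176, 596.94, 253.281] pointing down, gripper open.
Joint ranges: [-2.63, 2.63], [-0.92, 2.1], [0.06, 2.66], [-1.3, 4.44], [0, 2.69], [-3.02, 3.02]. Speed limits (rad/s): [2.22, 2.22, 2.79, 3.14, 3.14, 3.14].

## Interface

Orientations are given as [roll, pitch, yaw] about the fixed x, y, z axes, in that order (R = Rz(yaw) Ry(pitch) Rx(roll)).
In Python, from rig import r gives the robot as it stands.
- The arm moves only by the tool carry_out, never from a script. Its argument "rows" is text: rows parted by semicolons, each of 5 numbers parted by spaces: the opening, from 0 (shut) to 1 (fully open), then the shift along the tool's x, y, z in units of 30 mm (1.0 is 30 mm), then the turn about the tool's z in units of 8 degrees (1.0 is 8 degrees). A call has 1 to 12 rows; each row shifts and turns the commanded pose from where the row before left it, along the tool's axes as they then stand; what a row does not reach is not made up. A row lasts 1/8 s, in which the tool goes at most 62.5 mm and 10.7 degrees, less where a joint would pass 70% of its speed; a pose out of reach is approached as far as the arm can. A call is refused whole if a number of a shift passes 1 or a number of a turn 1, either way. A call with a gripper value outside its range is refused whole. The fingers move at their own pace and stop on an object; "newtons" is the grip in N (left out, the last holds). Time passes only in rows, so rows that do not move let the fingers close. It gives the time, the measured TCP pose, the force and the opening at its end, in the units of the state.
- r.sense(): the state, without advancing time (a new reading comes with each control period).
- r.grab_frame(name): name is "side" or "top" or "wrist"; returns the picture (420x560x3 uint8, blue, green, red); there is no depth.
- r.get_calibration(name): a dict with "intrinsics" (3x3 intrinsics, pixels), "k1" (the pictures are not rectified: a ray, as slopes to the right and down, at radius r is drawn at 1 + k1 r^2 times it, then the intrinsics apply), "position" and "rotation" of the camera in the world. Camera axes: x right, y up, looking along -z (the intrinsics and any distortion apply to the point x, -y, -z); pixel columns grow to the right and rows downward; lengths in mm; the calibration is good to about 2 mm. A picture is of the moment at which its call begins: read the wrist's pose just before it. get_calibration takes no time and is no camera call; for the wrist camera it gives the pose at the moment of the call.
- r.sign_off(): hands the job in, once; it reports no verdict.
The state is a dict: "clock": time; "qpos": joint angles; "qvel": joint speeds; "joint_efforts": joint torques, N m; "eef_pos": TCP position; "tcp_rot": TCP orientation; "contact_force": force on the tool from outside, world axes, zero at the start; "wrist_torque": the same for the moment, N m; "opening": opening from 0.0 (shut) to 1.0 (fully open).
Only numpy, scipy, OpenCV 4.12 (cv2) and the standard library are available. Lean on these libraries where they do the work, as an engineer would, in place of code of your own. Each camera call takes 0.05 s, during which the arm holds its last target.

## Working session

There is one attempt and no reset: what is moved stays moved. The work goes in short steps, Python scripts to look and compute and a tool call to move; the robot and the scene stay as the last step left them, time stands still between calls to the robot, and variables do not carry over. Pictures are saved under pics/ and viewed, and the job is handed in when it is done.

Besides the shell and the picture viewer there is one more tool, called after "Emit:" as a command line: name --argument value ..., lists and objects as JSON in quotes. carry_out: Moves the arm, as the interface text tells. Its arguments: {"type":"object","properties":{"rows":{"type":"string"},"newtons":{"type":"number"}},"required":["rows"]}

```bash
ls; mkdir -p pics; python3 - <<'E'
from rig import r
import cv2
print(r.sense())
for n in ("side","top","wrist"):
    c=r.get_calibration(n);print(n,c)
    cv2.imwrite(f"pics/{n}0.png",r.grab_frame(n))
E
```

```text
pics
{'clock': 0.0, 'qpos': array([ 1.26761993e+00,  3.53626611e-01,  1.63416590e+00, -1.80556718e-05,
        1.15523647e+00, -2.40470922e-03]), 'qvel': array([-6.53749309e-04,  4.19530839e-04, -6.46666702e-04,  1.31942170e-05,
       -1.14341243e-03,  8.97224881e-04]), 'joint_efforts': array([ 1.03772327e-03, -6.05246401e+01, -3.42071199e+01,  2.70785731e-04,
        9.31826478e-03, -3.99893690e-05]), 'eef_pos': array([185.02699169, 596.48712392, 252.56153725]), 'tcp_rot': array([-3.14015629e+00,  1.30544845e-05,  2.84082827e+00]), 'contact_force': array([-1.12991907, -0.15000285, -0.69852102]), 'wrist_torque': array([ 0.02312076, -0.00727603,  0.01466684]), 'opening': 1.0037941751885562}
side {'intrinsics': array([[388.46724918,   0.        , 275.95227054],
       [  0.        , 388.46724918, 214.68832896],
       [  0.        ,   0.        ,   1.        ]]), 'k1': 0.009915733695611308, 'position': array([325.20554988, 707.84302201, 752.83845026]), 'rotation': array([ 8.71256996e-01, -1.80909182e-03, -2.78189542e+00])}
top {'intrinsics': array([[521.09159266,   0.        , 288.36798736],
       [  0.        , 521.09159266, 207.17091481],
       [  0.        ,   0.        ,   1.        ]]), 'k1': -0.12267969630925282, 'position': array([ 463.03684296,  -28.91989542, 1559.52281592]), 'rotation': array([ 0.06698748,  0.00338314, -1.57044333])}
wrist {'intrinsics': array([[369.07026366,   0.        , 274.17139477],
       [  0.        , 369.07026366, 214.58515232],
       [  0.        ,   0.        ,   1.        ]]), 'k1': -0.08966237368707058, 'position': array([116.93162124, 618.51013126, 373.59782182]), 'rotation': array([-2.85401835e-01,  3.44957432e-04,  1.27028748e+00])}
```

View pics/side0.png

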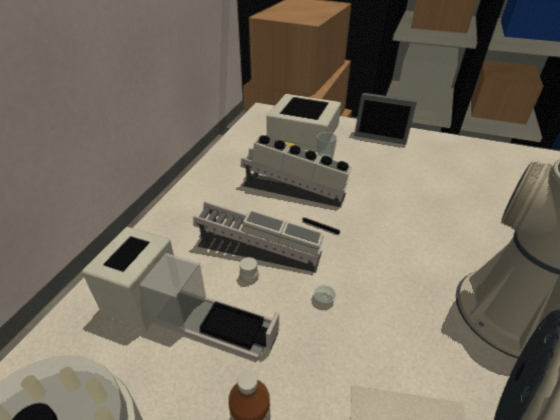

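View pics/top0.png

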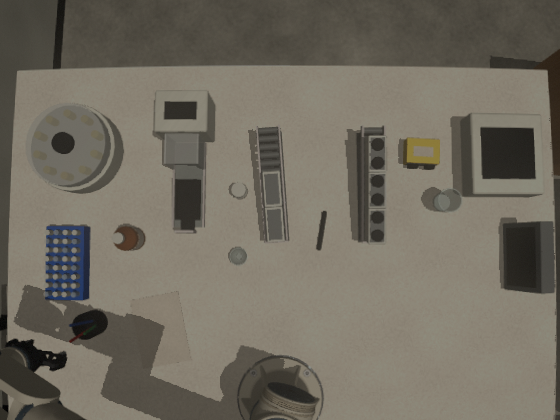

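View pics/wrist0.png

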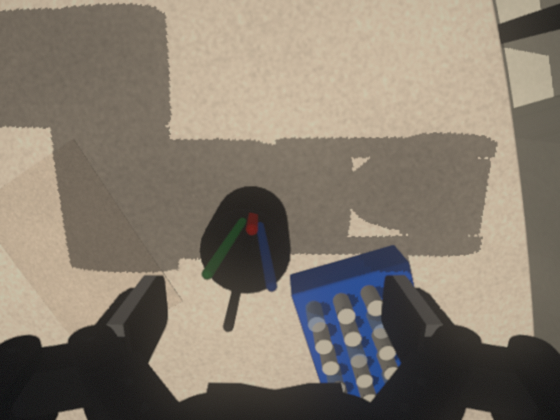

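The top view shows the capped-cartridge lane at about cols 362-385, rows 128-242. The low-box lane is at about cols 258-287, and the loader tray at about (188,200) with its handle near row 231. Next I'll enlarge the top view and measure.

```bash
cat > h.py <<'E'
import numpy as np, cv2
from scipy.spatial.transform import Rotation as R
def rot(rpy): return R.from_euler('xyz',rpy).as_matrix()
def ray(c,px):
    K=c["intrinsics"];k=c["k1"]
    d=np.array([(px[0]-K[0,2])/K[0,0],(px[1]-K[1,2])/K[1,1]])
    u=d.copy()
    for _ in range(30): u=d/(1+k*(u@u))
    v=rot(c["rotation"])@np.array([u[0],-u[1],-1.])
    return np.array(c["position"]),v/np.linalg.norm(v)
def onz(c,px,z):
    p,v=ray(c,px); return p+v*(z-p[2])/v[2]
def proj(c,P):
    q=rot(c["rotation"]).T@(np.asarray(P,float)-c["position"])
    u=np.array([q[0]/-q[2],-q[1]/-q[2]]); u=u*(1+c["k1"]*(u@u))
    K=c["intrinsics"]; return np.array([K[0,0]*u[0]+K[0,2],K[1,1]*u[1]+K[1,2]])
def two(c1,p1,c2,p2):
    a,u=ray(c1,p1);b,v=ray(c2,p2)
    s=np.linalg.lstsq(np.c_[u,-v],b-a,rcond=None)[0]
    A=a+s[0]*u;B=b+s[1]*v
    return (A+B)/2,np.linalg.norm(A-B)
E
python3 - <<'E'
import cv2
t=cv2.imread('pics/top0.png');s=cv2.imread('pics/side0.png')
a=cv2.resize(t[115:255,340:410],None,fx=4,fy=4,interpolation=cv2.INTER_CUBIC)
b=cv2.resize(t[115:255,145:220],None,fx=4,fy=4,interpolation=cv2.INTER_CUBIC)
cv2.imwrite('pics/z1.png',cv2.hconcat([a,b]))
a=cv2.resize(s[125:215,230:360],None,fx=5,fy=5,interpolation=cv2.INTER_CUBIC)
cv2.imwrite('pics/z2.png',a)
a=cv2.resize(s[225:365,80:290],None,fx=3.8,fy=3.8,interpolation=cv2.INTER_CUBIC)
cv2.imwrite('pics/z3.png',a)
E
```

```text
(no output)
```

View pics/z1.png

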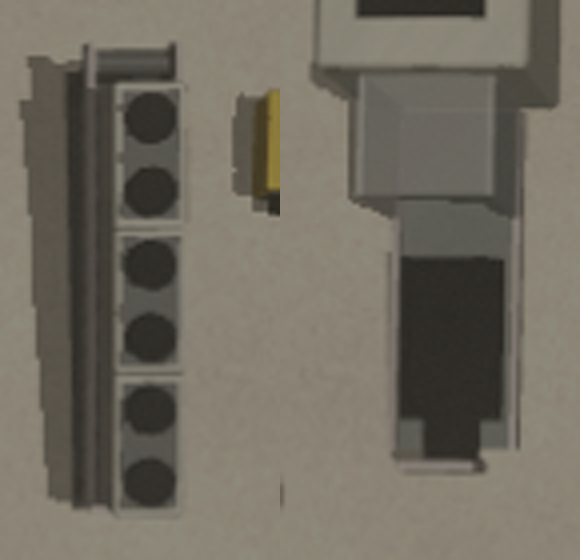

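View pics/z2.png

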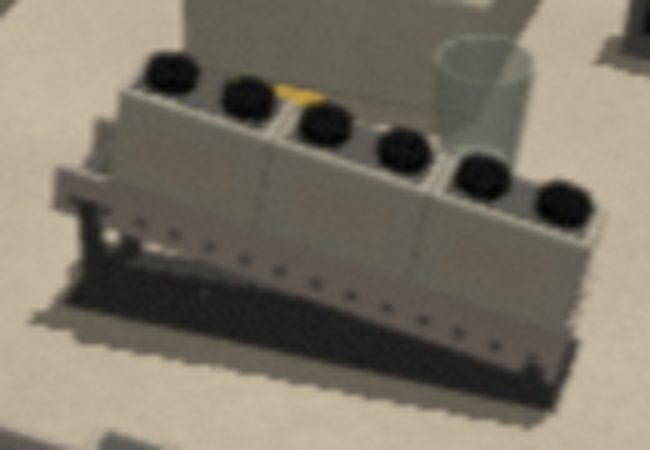

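View pics/z3.png

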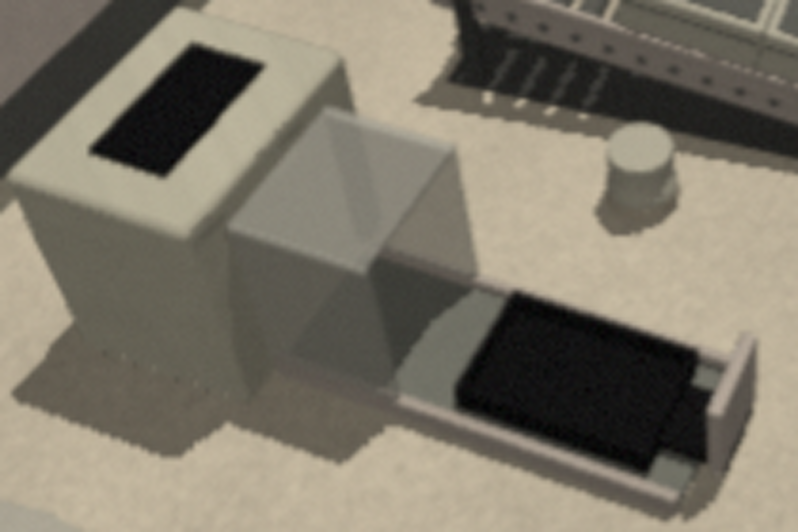

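In the z1 zoom the six caps are at about x=150, y=118-482, and the tray's black rectangle spans about (398-505, 257-418). The side zoom shows all six caps, and the tray and handle are clear. I'll triangulate the caps across the two views.

```bash
cat > m1.py <<'E'
from h import *
from rig import r
t=cv2.imread('pics/top0.png');s=cv2.imread('pics/side0.png')
ct,cs=r.get_calibration('top'),r.get_calibration('side')
def blobs(im,x0,y0,x1,y1,th,mn,mx):
    g=cv2.resize(cv2.cvtColor(im,cv2.COLOR_BGR2GRAY)[y0:y1,x0:x1],None,fx=4,fy=4,interpolation=cv2.INTER_CUBIC)
    n,l,st,ce=cv2.connectedComponentsWithStats((g<th).astype(np.uint8))
    return [(( (ce[i]+.5)/4-.5+[x0,y0]),st[i,2]/4,st[i,3]/4,st[i,4]/16) for i in range(1,n) if mn<st[i,4]/16<mx]
bt=blobs(t,366,132,386,245,60,60,250);bs=blobs(s,255,133,352,175,45,25,150)
for b in bt:print('t',b)
for b in bs:print('s',b)
bt.sort(key=lambda b:b[0][1]);bs.sort(key=lambda b:b[0][0])
for a,b in zip(bt,bs): print(two(ct,a[0],cs,b[0]))
# tray black
b=blobs(t,172,176,200,232,60,400,2000);print(b)
E
python3 m1.py
```

```text
t (array([377.18950401, 144.09030561]), np.float64(12.75), np.float64(12.25), np.float64(124.75))
t (array([377.21005544, 162.45060484]), np.float64(13.0), np.float64(12.25), np.float64(124.0))
t (array([377.04769327, 180.79083541]), np.float64(12.75), np.float64(12.25), np.float64(125.3125))
t (array([377.11511299, 199.00520031]), np.float64(12.5), np.float64(12.25), np.float64(121.6875))
t (array([376.93147668, 217.08380829]), np.float64(12.75), np.float64(12.0), np.float64(120.625))
t (array([376.91151386, 235.12180171]), np.float64(12.75), np.float64(11.75), np.float64(117.25))
s (array([264.04222488, 139.5958134 ]), np.float64(10.5), np.float64(7.75), np.float64(65.3125))
s (array([279.14882012, 144.52771594]), np.float64(10.5), np.float64(9.0), np.float64(70.1875))
s (array([294.66045619, 149.80115176]), np.float64(10.0), np.float64(8.5), np.float64(69.1875))
s (array([310.22260426, 154.96550577]), np.float64(10.25), np.float64(8.75), np.float64(70.4375))
s (array([326.08329694, 160.29792576]), np.float64(11.0), np.float64(8.75), np.float64(71.5625))
s (array([342.0613354 , 165.83085626]), np.float64(10.75), np.float64(8.5), np.float64(70.4375))
(array([ 728.52345608, -265.28845187,  165.6855825 ]), np.float64(0.47808140381952346))
(array([ 679.42761673, -265.75976483,  158.38278446]), np.float64(0.8094480815646539))
(array([ 629.97043824, -266.01388987,  150.37472627]), np.float64(0.4605929648014323))
(array([ 580.88505136, -266.87118642,  142.5187573 ]), np.float64(0.7342875767871099))
(array([ 531.62450823, -267.15932543,  134.71053772]), np.float64(0.5006029371594997))
(array([ 482.43519509, -268.05677827,  126.04050707]), np.float64(0.8474408929601711))
[(array([187.11044653, 202.08806505]), np.float64(25.25), np.float64(50.75), np.float64(1133.75))]
```

The cap positions fit the given sizes: 49.8 mm spacing against 50, and a 9° slope. Now the tray, handle and lane axis.

```bash
cat > m2.py <<'E'
from h import *
from rig import r
t=cv2.imread('pics/top0.png')
ct,cs=r.get_calibration('top'),r.get_calibration('side')
# top crop corners of black tray
def zt(x,y): return (145+(x-280+.5)/4-.5,115+(y+.5)/4-.5)
for n,p,z in [('TL',(401,257),30),('TR',(505,257),30),('BL',(398,418),30),('BR',(503,418),30)]:
    print(n,onz(ct,zt(*p),z))
for n,p in [('hL',(394,460)),('hR',(484,462))]: print(n,onz(ct,zt(*p),76))
for n,p in [('cabTL',(0,0))]: pass
def zs(x,y): return (80+(x+.5)/3.8-.5,225+(y+.5)/3.8-.5)
print('side')
for n,p,z in [('farR',(517,292),30),('nearR',(698,352),30),('farL',(458,382),30),('nearL',(645,472),30)]:
    print(n,onz(cs,zs(*p),z))
for n,p in [('hR',(752,333)),('hL',(712,412))]: print(n,onz(cs,zs(*p),76))
for n,p in [('covR',(455,150)),('covL',(365,270))]: print(n,onz(cs,zs(*p),134))
# two-view on handle & tray corners
print(two(ct,zt(401,257),cs,zs(458,382)),two(ct,zt(505,257),cs,zs(517,292)),two(ct,zt(398,418),cs,zs(645,472)),two(ct,zt(503,418),cs,zs(698,352)))
# dark blob
g=cv2.cvtColor(t,cv2.COLOR_BGR2GRAY)[176:220,170:205]
print(g[24,:],g[:,18])
E
python3 m2.py
```

```text
TL [649.93203323 313.79214335  30.        ]
TR [649.72264653 235.80474271  30.        ]
BL [530.17374134 314.13504998  30.        ]
BR [530.27654954 235.82203544  30.        ]
hL [498.03794188 306.31979883  76.        ]
hR [496.7660949  241.22141691  76.        ]
side
farR [646.69250359 239.89315975  30.        ]
nearR [529.04131295 241.01674419  30.        ]
farL [648.9769309  307.68467718  30.        ]
nearL [527.1047137  321.84213683  30.        ]
hR [492.99412832 248.87110693  76.        ]
hL [495.33414367 302.45513672  76.        ]
covR [678.79740266 231.57822336 134.        ]
covL [681.0136074 322.5276099 134.       ]
(array([647.67018992, 311.67823768,  36.43690103]), np.float64(3.177985081200736)) (array([649.78177853, 236.50043148,  24.51003729]), np.float64(1.3031591805698304)) (array([530.32384982, 316.36506661,  19.60083446]), np.float64(0.642114080828708)) (array([530.67793745, 236.94431845,  23.73891215]), np.float64(0.2627126495846675))
[132 122 112 114  82  50  45  42  44  45  45  43  46  43  46  44  44  43
  44  43  46  44  43  45  45  44  44  45  45  43  44  87  93 120 103] [90 92 87 60 44 42 45 45 44 44 44 43 41 44 44 45 45 41 42 44 43 44 44 43
 44 44 45 45 44 44 44 45 44 45 46 45 46 45 46 45 46 45 46 46]
```

Emit:
carry_out --rows "1 0 0 0 -0.8; 1 0 0 0 -0.8; 1 0 0 0 -0.63; 1 -0.5 -1 0 0; 1 -0.5 -1 0 0; 1 -0.5 -1 0 0; 1 -0.5 -1 0 0; 1 -0.5 -1 0 0; 1 -0.5 -1 0 0; 1 -0.5 -1 0 0; 1 -0.5 -1 0 0; 1 -0.5 -1 0 0" --newtons 30

```text
clock: 1.65
eef_pos: [323.3, 327.3, 253.2]
tcp_rot: [-3.141, -0.0, -3.131]
contact_force: [-0.1, 1.0, 0.8]
opening: 1.001
```

Emit:
carry_out --rows "1 -0.5 -1 0 0; 1 -0.5 -1 0 0; 1 -0.5 -1 0 0; 1 -0.5 -1 0 0; 1 -0.5 -1 0 0; 1 -0.5 -1 0 0; 1 0 -1 0 0; 1 0 -1 0 0; 1 0 -1 0 0; 1 0 -1 0 0; 1 0 -1 0 0; 1 0 -1 0 0"

```text
clock: 3.15
eef_pos: [416.6, -31.6, 253.2]
tcp_rot: [-3.142, -0.0, -3.131]
contact_force: [0.7, -0.6, 0.1]
opening: 1.001
```

Emit:
carry_out --rows "1 -0.1 -1 0 0; 1 -0.1 -1 0 0; 1 -0.1 -1 0 0; 1 -0.1 -1 0 0; 1 -0.1 -1 0 0; 1 -0.1 -1 0 0; 1 -0.1 -1 0 0; 1 0 -0.85 0 0; 1 0 0 0 0"

```text
clock: 4.28
eef_pos: [440.2, -267.0, 253.0]
tcp_rot: [-3.142, -0.0, -3.133]
contact_force: [0.4, -0.1, 0.4]
opening: 0.999
```

```bash
python3 - <<'E'
from h import *
from rig import r
import pickle
c=r.get_calibration('wrist');im=r.grab_frame('wrist');cv2.imwrite('pics/w1.png',im);pickle.dump(c,open('w1.pkl','wb'))
print(r.sense()['eef_pos'],c['position'],c['rotation'])
for P in [(531.6,-267.1,134.7),(482.4,-268,126),(508,-242.6,122.5),(508,-292.6,122.5)]: print(proj(c,P))
E
```

```text
[ 439.97506177 -266.00029722  252.94383602] [ 368.83612098 -266.94264184  374.00479137] [-2.85344863e-01 -4.83722338e-04  1.57974325e+00]
[271.87584277 332.47865758]
[271.17828529 268.00888303]
[304.23787018 296.95452056]
[238.79473047 296.43072921]
```

View pics/w1.png

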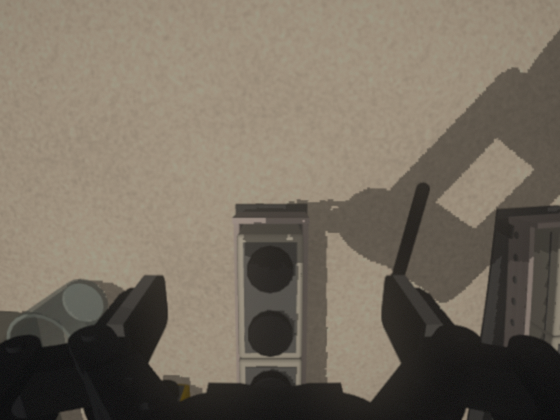

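Emit:
carry_out --rows "1 -0.8 0 0 0; 1 -0.8 0 0 0; 1 -0.77 0 0 0; 1 0 0 1 0; 1 0 0 1 0; 1 0 0 1 0; 1 0 0 1 0; 1 0 0 0.5 0; 1 0 0 0.4 0; 1 0 0 0 0"

```text
clock: 5.58
eef_pos: [511.3, -264.8, 106.1]
tcp_rot: [3.141, -0.001, -3.131]
contact_force: [-0.1, -0.1, -0.7]
opening: 1.0
```

```bash
python3 - <<'E'
from h import *
from rig import r
im=r.grab_frame('wrist');s=r.grab_frame('side')
cv2.imwrite('pics/w2.png',cv2.hconcat([cv2.resize(im,(400,300)),cv2.resize(s[100:235,200:380],(400,300))]))
print(r.sense()['eef_pos'])
E
```

```text
[ 511.87593726 -265.30002421  106.98808451]
```

View pics/w2.png

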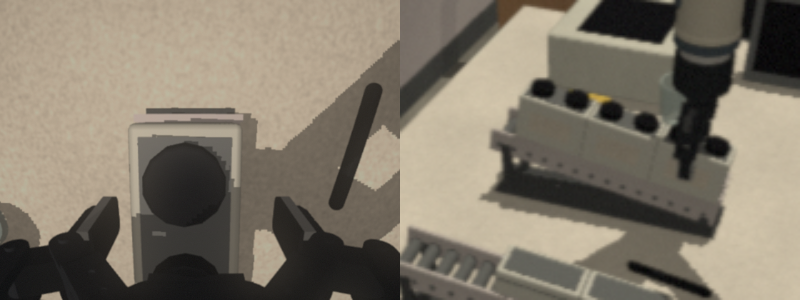

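The cartridge looks about 4-5 mm to the -y side of the jaw centre: cartridge mid at col 185, jaws mid at col 195. I'll shift, then close.

Emit:
carry_out --rows "1 0 -0.13 0 0; 1 0 0 0 0; 0.6 0 0 0 0; 0.3 0 0 0 0; 0.3 0 0 0 0; 0.3 0 0 0 0; 0.3 0 0 0 0" --newtons 25

```text
clock: 6.55
eef_pos: [511.5, -269.0, 106.4]
tcp_rot: [-3.142, -0.0, -3.131]
contact_force: [-1.3, 0.2, 4.5]
opening: 0.581
```

Emit:
carry_out --rows "0.3 0.08 0 -0.5 0; 0.3 0.16 0 -1 0; 0.3 0.2 0 -1 0; 0.3 0.25 0 -1 0; 0.3 0.25 0 -1 0; 0.3 0 0 0 0; 0.3 0 0 0 0; 0.3 0 0 0 0; 0.3 0 0 0 0; 0.3 0 0 0 0; 0.3 0 0 0 0"

```text
clock: 7.92
eef_pos: [483.2, -269.3, 241.0]
tcp_rot: [3.141, -0.0, -3.131]
contact_force: [-0.0, 0.5, -2.6]
opening: 0.584
```

```bash
python3 - <<'E'
from h import *
from rig import r
t=r.grab_frame('top');s=r.grab_frame('side');im=r.grab_frame('wrist')
cv2.imwrite('pics/t3.png',t);cv2.imwrite('pics/s3.png',s);cv2.imwrite('pics/w3.png',im)
cv2.imwrite('pics/c3.png',cv2.hconcat([cv2.resize(im,(400,300)),cv2.resize(s[60:215,200:380],(400,340))[:300]]))
print(r.sense()['eef_pos'],r.sense()['contact_force'])
E
```

```text
[ 483.27030939 -269.36165421  241.26742582] [-0.79896317  0.14891695 -2.57761268]
```

View pics/c3.png

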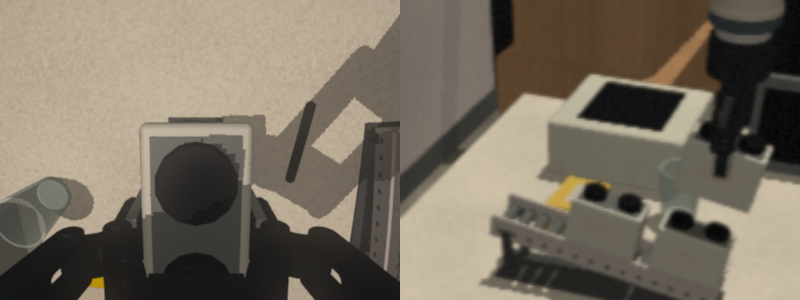

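Emit:
carry_out --rows "0.3 0 0.5 0 0.08; 0.3 0 1 0 0; 0.3 0 1 0 0; 0.3 0 1 0 0; 0.3 0 1 0 0; 0.3 0 1 0 0; 0.3 0 1 0 0; 0.3 0 1 0 0; 0.3 0 1 0 0; 0.3 0 1 0 0; 0.3 0 1 0 0; 0.3 0 1 0 0"

```text
clock: 9.57
eef_pos: [482.6, 77.3, 241.4]
tcp_rot: [3.141, 0.0, 3.141]
contact_force: [0.3, 0.4, -2.1]
opening: 0.587
```

Emit:
carry_out --rows "0.3 0 1 0 0; 0.3 0 1 0 0; 0.3 0 1 0 0; 0.3 0 1 0 0; 0.3 0 1 0 0; 0.3 0 1 0 0; 0.3 0 0.5 0 0; 0.3 0 0 0 0; 0.3 0 0 0 0"

```text
clock: 10.7
eef_pos: [483.1, 269.9, 241.2]
tcp_rot: [-3.141, -0.0, 3.141]
contact_force: [-0.6, 0.0, -2.5]
opening: 0.575
```

```bash
python3 - <<'E'
from h import *
from rig import r
import pickle
print(r.sense()['eef_pos'],r.sense()['tcp_rot'])
c=r.get_calibration('wrist')
t=r.grab_frame('top');s=r.grab_frame('side');im=r.grab_frame('wrist')
pickle.dump(c,open('w4.pkl','wb'))
cv2.imwrite('pics/t4.png',t);cv2.imwrite('pics/s4.png',s);cv2.imwrite('pics/w4.png',im)
cv2.imwrite('pics/c4.png',cv2.vconcat([cv2.hconcat([cv2.resize(im,(400,300)),cv2.resize(s,(400,300))]),cv2.hconcat([cv2.resize(t[110:260,150:350],(400,300)),cv2.resize(t[110:260,250:450],(400,300))])]))
E
```

```text
[483.10757899 269.87788905 241.17753684] [-3.14096775e+00 -3.97565099e-04  3.14081961e+00]
```

View pics/c4.png

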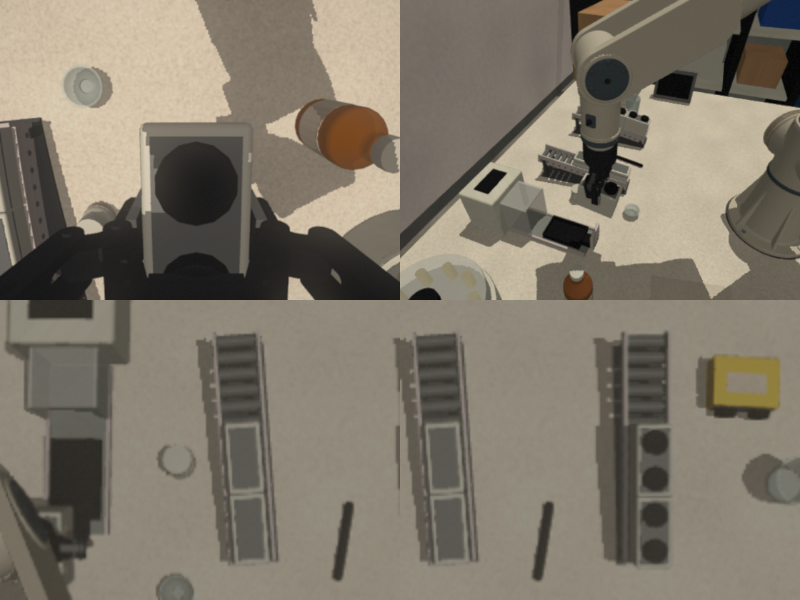

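Both remaining cartridges have rolled down to the stop, and the held one is upright in the jaws. Now its lean and whether the rollers are fully down.

```bash
python3 - <<'E'
from h import *
import cv2
exec(open('m1.py').read().split("bt=")[0].replace("t0","t4").replace('top0','top0'))
t=cv2.imread('pics/t4.png');s=cv2.imread('pics/s4.png')
for b in sorted(blobs(t,366,132,386,245,60,60,250),key=lambda b:b[0][1]):print(b[0])
cv2.imwrite('pics/z4.png',cv2.resize(s[120:230,360:480],None,fx=5.4,fy=5.4,interpolation=cv2.INTER_CUBIC))
E
```

```text
[377.08076923 180.78833333]
[377.12829989 199.02956705]
[376.94115674 217.07253086]
[376.907796   235.10887993]
```

View pics/z4.png

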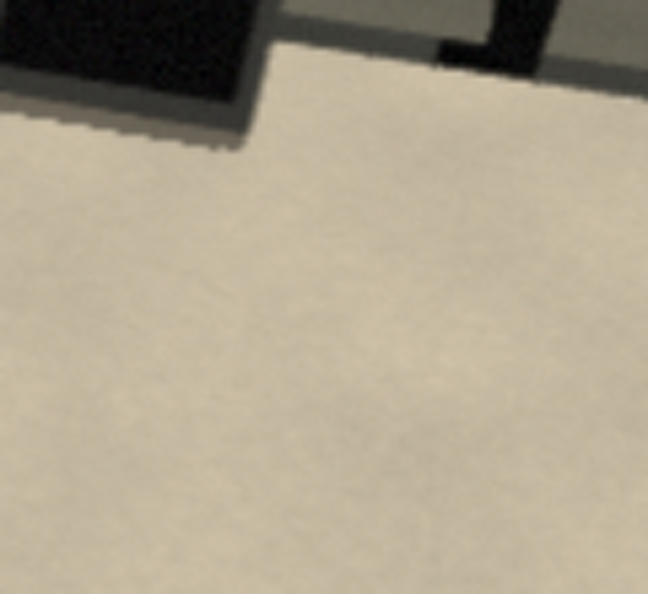

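The row rests exactly where the first two stood. That side crop missed the cartridge, so I'll crop again.

```bash
python3 - <<'E'
import cv2
s=cv2.imread('pics/s4.png')
cv2.imwrite('pics/z4b.png',cv2.resize(s[220:310,230:350],None,fx=6,fy=6,interpolation=cv2.INTER_CUBIC))
E
```

```text
(no output)
```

View pics/z4b.png

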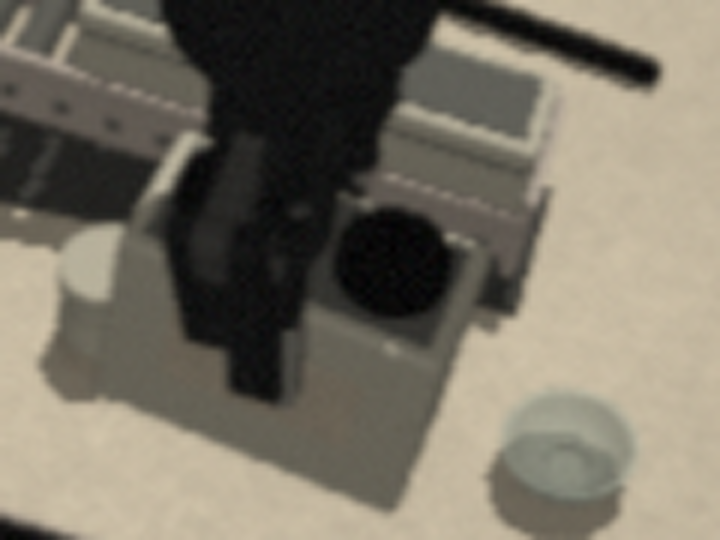

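The near-side face corners in the zoom are (120,238), (437,358), (105,395) and (392,510). I'll intersect them with the plane y=295.

```bash
python3 - <<'E'
from h import *
from rig import r
c=r.get_calibration('side')
Q=[]
for p in [(120,238),(437,358),(105,395),(392,510)]:
    a,v=ray(c,(230+(p[0]+.5)/6-.5,220+(p[1]+.5)/6-.5)); P=a+v*(295-a[1])/v[1]; Q.append(P); print(P)
Q=np.array(Q)
print(np.degrees(np.arctan2(Q[0,2]-Q[1,2],Q[0,0]-Q[1,0])),np.degrees(np.arctan2(Q[2,2]-Q[3,2],Q[2,0]-Q[3,0])),Q.mean(0))
E
```

```text
[527.52208272 295.         268.42545678]
[432.60000194 295.         255.97403841]
[535.79299865 295.         196.12455087]
[443.15632176 295.         182.87328864]
7.473114414614694 8.140679799414112 [484.76785127 295.         225.84933368]
```

Emit:
carry_out --rows "0.3 -0.8 0.22 0 0; 0.3 -0.8 0 0 0; 0.3 -0.8 0 0 0; 0.3 -0.87 0 0 0; 0.3 0 0 1 0; 0.3 0 0 1 0; 0.3 0 0 1 0; 0.3 0 0 0.7 0; 0.3 0 0 0 0; 0.3 0 0 0 0"

```text
clock: 12.1
eef_pos: [582.1, 277.1, 131.2]
tcp_rot: [3.141, 0.001, 3.14]
contact_force: [0.7, 0.4, -1.4]
opening: 0.58
```

```bash
python3 - <<'E'
from h import *
from rig import r
print(r.sense()['eef_pos'],r.sense()['tcp_rot'])
t=r.grab_frame('top');s=r.grab_frame('side')
cv2.imwrite('pics/t5.png',t);cv2.imwrite('pics/s5.png',s)
cv2.imwrite('pics/z5.png',cv2.resize(s[220:365,120:300],None,fx=4.1,fy=4.1,interpolation=cv2.INTER_CUBIC))
E
```

```text
[582.12640899 277.07317733 131.20421756] [3.14113980e+00 9.40181781e-04 3.14047043e+00]
```

View pics/z5.png

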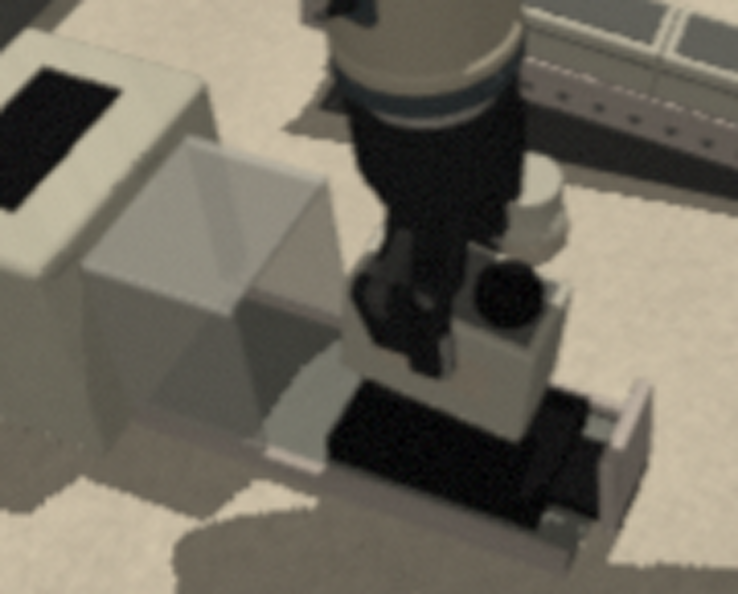

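```bash
python3 - <<'E'
from h import *
from rig import r
c=r.get_calibration('side')
for p in [(517,440),(343,362),(546,328)]:
    a,v=ray(c,(120+(p[0]+.5)/4.1-.5,220+(p[1]+.5)/4.1-.5)); print(a+v*(302-a[1])/v[1])
E
```

```text
[541.92856969 302.          71.73924231]
[636.56901002 302.          89.55158698]
[522.50591794 302.         169.15149718]
```

Emit:
carry_out --rows "0.3 0 0 0.5 0; 0.3 0 0 0.4 0; 0.3 0 0 0.2 0; 0.3 0 0 0 0"

```text
clock: 12.7
eef_pos: [581.0, 277.0, 96.3]
tcp_rot: [-3.141, -0.001, 3.141]
contact_force: [0.5, 0.9, -1.4]
opening: 0.582
```

Emit:
carry_out --rows "0.3 0 0 0.1 0; 0.3 0 0 0.1 0; 0.3 0 0 0.1 0; 0.3 0 0 0 0"

```text
clock: 13.2
eef_pos: [581.4, 277.1, 88.0]
tcp_rot: [-3.141, -0.0, 3.141]
contact_force: [-0.3, 0.5, -2.4]
opening: 0.582
```

Emit:
carry_out --rows "0.3 0 0 0.1 0; 0.3 0 0 0 0"

```text
clock: 13.45
eef_pos: [581.4, 277.1, 85.1]
tcp_rot: [-3.141, -0.0, 3.141]
contact_force: [0.3, 0.4, -3.0]
opening: 0.587
```

Contact was expected at TCP z of about 85.7, and there's none yet. I'll keep going in small steps.

Emit:
carry_out --rows "0.3 0 0 0.07 0; 0.3 0 0 0 0"

```text
clock: 13.7
eef_pos: [582.4, 277.2, 84.2]
tcp_rot: [3.141, 0.002, 3.141]
contact_force: [-0.8, -1.7, 4.7]
opening: 0.582
```

Emit:
carry_out --rows "0.3 0 0 0.07 0; 0.3 0 0 0 0"

```text
clock: 13.95
eef_pos: [583.2, 277.2, 82.7]
tcp_rot: [3.141, 0.003, 3.141]
contact_force: [1.8, -2.7, 7.6]
opening: 0.584
```

```bash
python3 - <<'E'
from h import *
from rig import r
s=r.grab_frame('side');print(r.sense()['contact_force'])
cv2.imwrite('pics/z6.png',cv2.resize(s[250:365,150:300],None,fx=5,fy=5,interpolation=cv2.INTER_CUBIC))
E
```

```text
[ 0.94243951 -3.16281574  8.42723502]
```

View pics/z6.png

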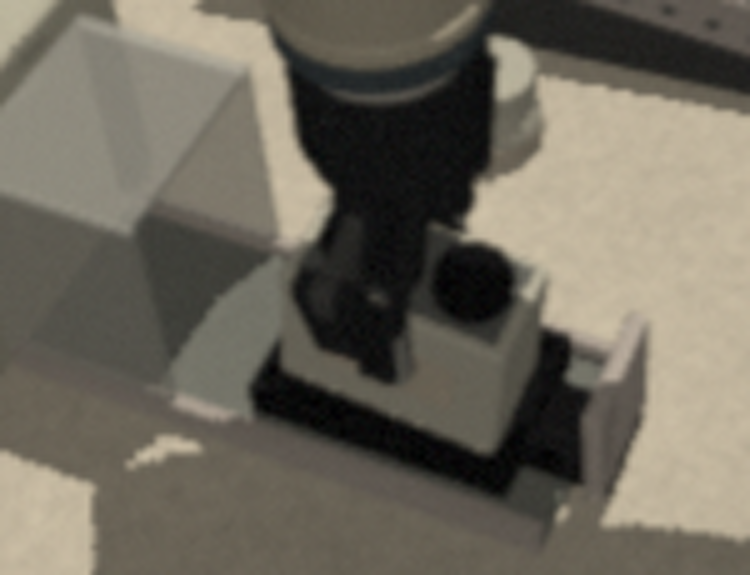

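Contact came where predicted, at z≈84, with the robot-side edge down in the tray. Now I'll level it with an arc, +x and down, in small steps.

Emit:
carry_out --rows "0.3 -0.1 0 0.03 0; 0.3 -0.05 0 0.04 0; 0.3 0 0 0 0"

```text
clock: 14.38
eef_pos: [587.0, 277.2, 80.0]
tcp_rot: [3.141, 0.002, 3.141]
contact_force: [0.0, -2.1, 4.8]
opening: 0.58
```

Emit:
carry_out --rows "0.3 -0.06 0 0.06 0; 0.3 0 0 0 0"

```text
clock: 14.62
eef_pos: [589.0, 277.2, 78.3]
tcp_rot: [3.141, 0.002, 3.141]
contact_force: [1.4, -2.5, 5.0]
opening: 0.58
```

```bash
python3 - <<'E'
from h import *
from rig import r
s=r.grab_frame('side');print(r.sense()['contact_force'])
cv2.imwrite('pics/s7.png',s)
cv2.imwrite('pics/z7.png',cv2.resize(s[250:365,150:300],None,fx=5,fy=5,interpolation=cv2.INTER_CUBIC))
E
```

```text
[ 1.59071649 -2.20195506  4.94032851]
```

View pics/z7.png

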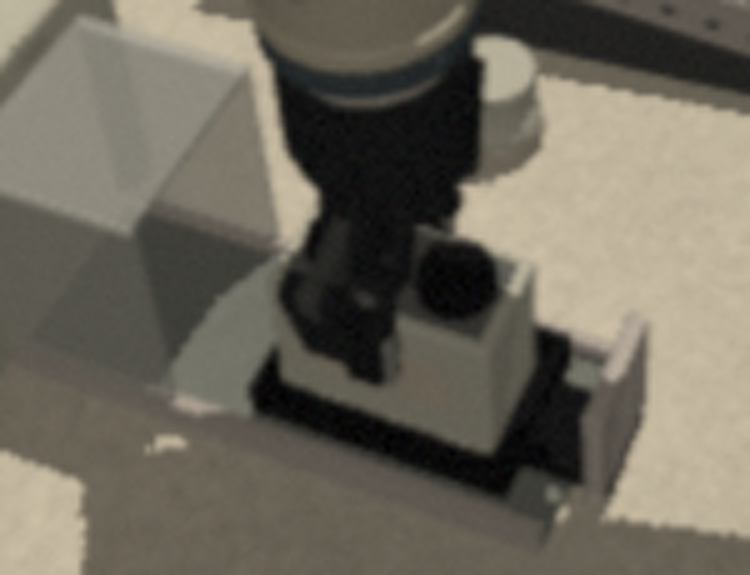

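It is levelling by pivoting in the pads. I'll press a little further until the force rises.

Emit:
carry_out --rows "0.3 -0.04 0 0.05 0; 0.3 0 0 0 0"

```text
clock: 14.92
eef_pos: [590.5, 277.2, 77.1]
tcp_rot: [3.141, 0.003, 3.141]
contact_force: [1.5, -3.0, 7.1]
opening: 0.584
```

Emit:
carry_out --rows "0.3 0 0 0.05 0; 0.3 0 0 0 0"

```text
clock: 15.18
eef_pos: [590.8, 277.1, 76.6]
tcp_rot: [3.141, 0.003, 3.141]
contact_force: [0.0, -4.5, 15.0]
opening: 0.584
```

```bash
python3 - <<'E'
from h import *
from rig import r
s=r.grab_frame('side');t=r.grab_frame('top');print(r.sense()['contact_force'])
cv2.imwrite('pics/s8.png',s);cv2.imwrite('pics/t8.png',t)
cv2.imwrite('pics/z8.png',cv2.resize(s[250:365,150:300],None,fx=5,fy=5,interpolation=cv2.INTER_CUBIC))
E
```

```text
[ 1.01560758 -5.73646905 13.9947233 ]
```

View pics/z8.png

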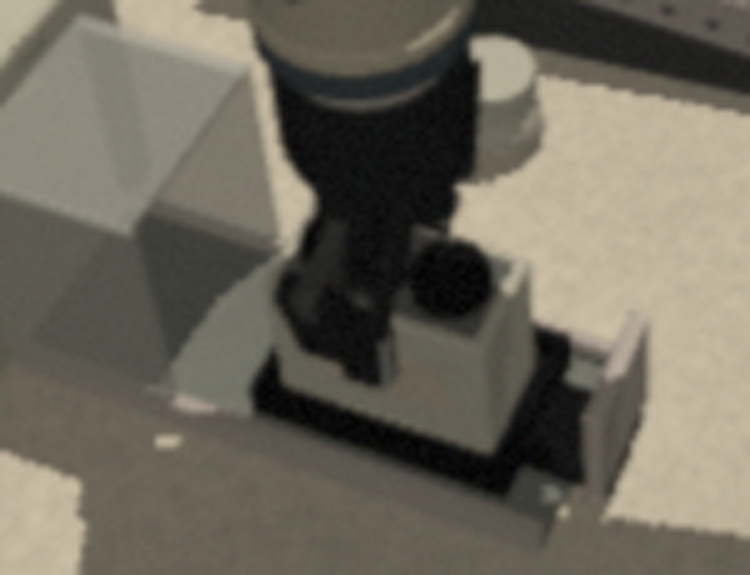

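The force has risen to about 14 N. In the zoom, the bottom edge from (278,385) to (492,455) runs parallel to the rim, so it's level and down. I'll release and rise.

Emit:
carry_out --rows "0.3 0 0 -0.04 0; 0.65 0 0 0 0; 0.8 0 0 0 0; 1 0 0 0 0; 1 0 0 0 0; 1 0 0 0 0; 1 0 0 -0.5 0; 1 0 0 -1 0; 1 0 0 -1 0; 1 0 0 -1 0; 1 0 0 -1 0; 1 0 0 0 0"

```text
clock: 16.77
eef_pos: [590.5, 277.9, 214.2]
tcp_rot: [3.139, 0.005, 3.141]
contact_force: [-0.3, 0.5, -0.8]
opening: 0.998
```

```bash
python3 - <<'E'
from h import *
from rig import r
print(r.sense()['eef_pos'],r.sense()['contact_force'])
s=r.grab_frame('side');t=r.grab_frame('top')
cv2.imwrite('pics/s9.png',s);cv2.imwrite('pics/t9.png',t)
cv2.imwrite('pics/z9.png',cv2.resize(s[250:365,150:300],None,fx=5,fy=5,interpolation=cv2.INTER_CUBIC))
E
```

```text
[590.53515304 277.87485346 214.21130413] [-0.2926023   0.45653331 -0.83071562]
```

View pics/z9.png

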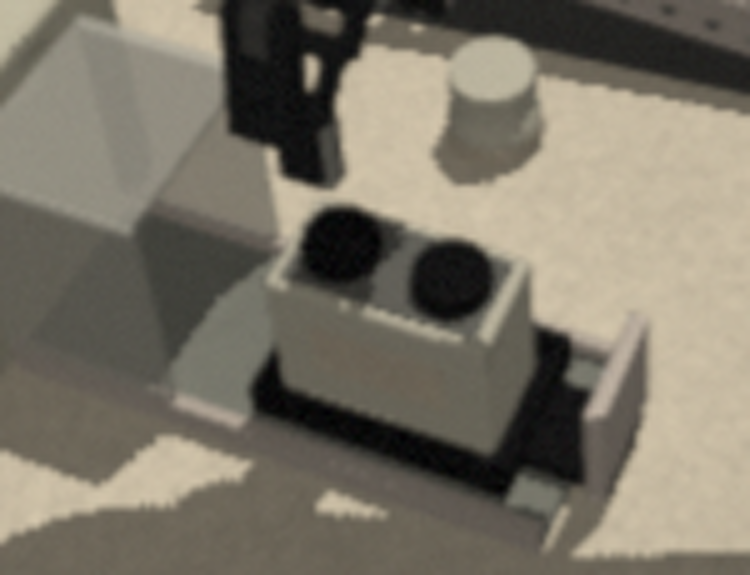

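The cartridge stands in the tray, released, with caps at zoom (343,245) and (452,278). Quick level and position check from the caps.

```bash
python3 - <<'E'
from h import *
from rig import r
c=r.get_calibration('side');ct=r.get_calibration('top')
P=lambda x,y:(150+(x+.5)/5-.5,250+(y+.5)/5-.5)
for p in [(343,245),(452,278)]: print(onz(c,P(*p),101))
for p,z in [((267,284),95),((487,340),95),((280,385),20),((491,453),20),((528,263),95)]: print(onz(c,P(*p),z))
print('handle',[onz(c,P(*p),76) for p in [(640,313),(588,412)]])
t=cv2.imread('pics/t9.png')
cv2.imwrite('pics/z9t.png',cv2.resize(t[160:250,140:240],None,fx=6,fy=6,interpolation=cv2.INTER_CUBIC))
E
```

```text
[613.62406316 277.49381317 101.        ]
[564.41764969 276.70964395 101.        ]
[636.37430802 302.21496327  95.        ]
[540.92593516 295.2397465   95.        ]
[640.56761256 301.19512203  20.        ]
[541.06387324 299.240393    20.        ]
[540.30153501 254.73669535  95.        ]
handle [array([492.90539169, 248.66956208,  76.        ]), array([495.84075761, 300.0974896 ,  76.        ])]
```

View pics/z9t.png

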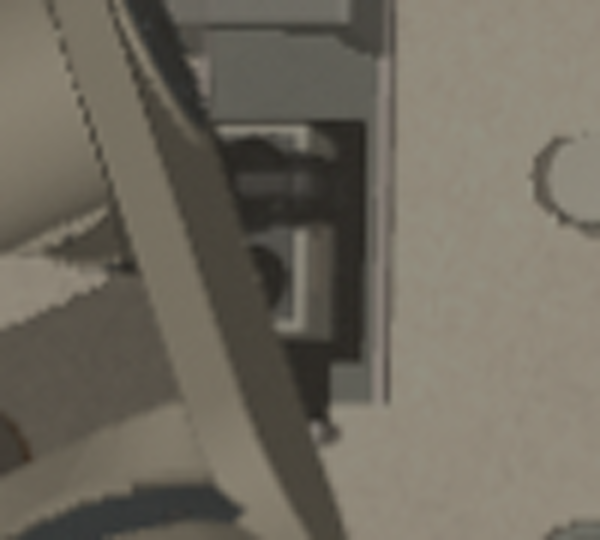

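The cap mid is (589,277) and the shuttle hasn't moved. Next I'll check that the bottle clears the spot behind the handle.

```bash
python3 - <<'E'
from h import *
from rig import r
c=r.get_calibration('side');ct=r.get_calibration('top')
print(onz(ct,(124,239),160),onz(ct,(134,237),0),onz(c,(249,383),160))
print('dish',onz(ct,(237,256),22))
E
```

```text
[470.13523581 422.72274436 160.        ] [477.14981717 443.4103589    0.        ] [467.79791051 445.25803392 160.        ]
dish [421.97175944 127.61928375  22.        ]
```

Emit:
carry_out --rows "0 1 0 0 0; 0 1 0 0 0; 0 1 0 0 0; 0 1 0 0 0; 0 1 0 0 0; 0 0.3 0 0 0; 0 0 0 0 0"

```text
clock: 17.75
eef_pos: [430.0, 277.3, 210.1]
tcp_rot: [-3.141, -0.0, 3.142]
contact_force: [0.3, 0.1, -0.4]
opening: -0.003
```

Emit:
carry_out --rows "0 0 0 1 0; 0 0 0 1 0; 0 0 0 1 0; 0 0 0 1 0; 0 0 0 0.73 0; 0 0 0 0 0; 0 -0.5 0 0 0; 0 -0.5 0 0 0; 0 0 0 0 0"

```text
clock: 18.88
eef_pos: [462.4, 277.7, 69.4]
tcp_rot: [3.14, 0.003, 3.14]
contact_force: [-0.1, 0.1, -0.3]
opening: 0.0
```

```bash
python3 - <<'E'
from h import *
from rig import r
s=r.grab_frame('side')
cv2.imwrite('pics/z10.png',cv2.resize(s[230:365,150:330],None,fx=4.2,fy=4.2,interpolation=cv2.INTER_CUBIC))
E
```

```text
(no output)
```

View pics/z10.png

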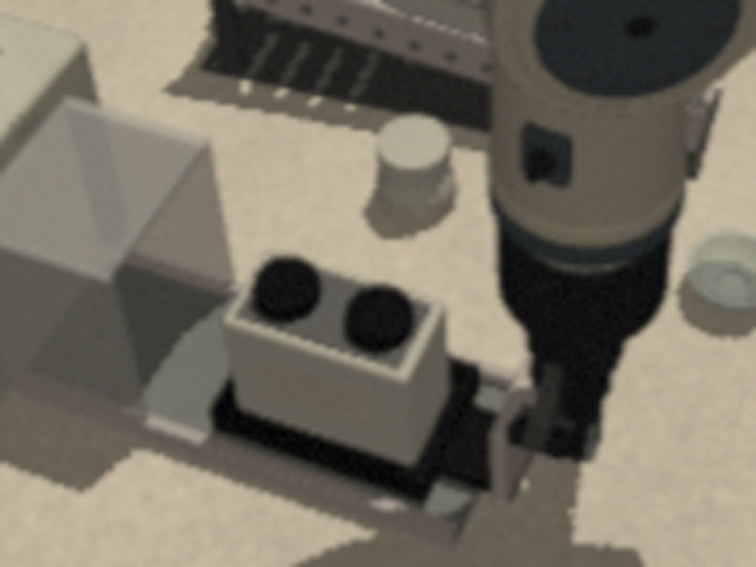

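The shut fingers are right behind the handle. Pushing gently.

Emit:
carry_out --rows "0 -0.2 0 0 0; 0 -0.2 0 0 0; 0 -0.2 0 0 0; 0 -0.25 0 0 0; 0 -0.25 0 0 0; 0 -0.25 0 0 0; 0 -0.25 0 0 0; 0 -0.25 0 0 0; 0 -0.25 0 0 0; 0 -0.25 0 0 0; 0 -0.25 0 0 0; 0 -0.25 0 0 0"

```text
clock: 20.42
eef_pos: [545.9, 277.1, 68.4]
tcp_rot: [-3.141, -0.0, 3.141]
contact_force: [-2.2, -2.2, 0.8]
opening: -0.002
```

Emit:
carry_out --rows "0 -0.2 0 0 0; 0 -0.2 0 0 0; 0 -0.2 0 0 0; 0 -0.2 0 0 0; 0 -0.1 0 0 0; 0 0 0 0 0"

```text
clock: 21.18
eef_pos: [573.3, 277.5, 68.7]
tcp_rot: [3.141, 0.001, 3.141]
contact_force: [0.3, 0.3, -0.7]
opening: 0.002
```

```bash
python3 - <<'E'
from h import *
from rig import r
s=r.grab_frame('side')
cv2.imwrite('pics/z11.png',cv2.resize(s[230:365,100:280],None,fx=4.2,fy=4.2,interpolation=cv2.INTER_CUBIC))
E
```

```text
(no output)
```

View pics/z11.png

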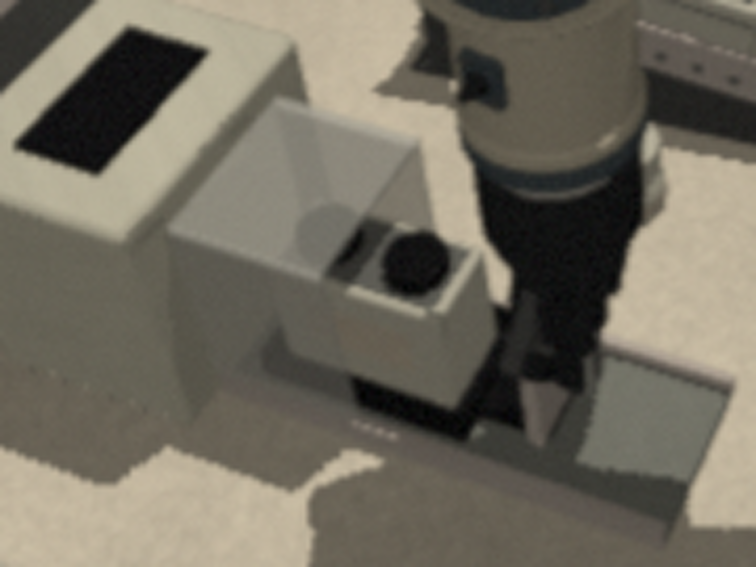

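The cartridge is going under the cover upright. I'll keep pushing until the stop.

Emit:
carry_out --rows "0 -0.2 0 0 0; 0 -0.2 0 0 0; 0 -0.1 0 0 0; 0 -0.1 0 0 0; 0 0 0 0 0"

```text
clock: 21.85
eef_pos: [591.0, 277.1, 68.5]
tcp_rot: [3.142, 0.001, 3.141]
contact_force: [-0.3, -1.0, 0.2]
opening: -0.001
```

Emit:
carry_out --rows "0 -0.1 0 0 0; 0 0 0 0 0"

```text
clock: 22.1
eef_pos: [593.7, 277.1, 68.4]
tcp_rot: [-3.142, 0.0, 3.141]
contact_force: [-0.4, -1.1, -0.2]
opening: -0.005
```

Emit:
carry_out --rows "0 -0.1 0 0 0; 0 0 0 0 0"

```text
clock: 22.35
eef_pos: [595.6, 277.0, 68.4]
tcp_rot: [-3.141, -0.002, 3.141]
contact_force: [-4.8, -0.3, 3.0]
opening: 0.002
```

Emit:
carry_out --rows "0 -0.07 0 0 0; 0 0 0 0 0"

```text
clock: 22.6
eef_pos: [595.6, 277.0, 68.3]
tcp_rot: [-3.14, -0.006, 3.141]
contact_force: [-14.3, 1.3, 10.3]
opening: 0.003
```

Emit:
carry_out --rows "0 -0.07 0 0 0; 0 0 0 0 0"

```text
clock: 22.85
eef_pos: [595.7, 277.0, 68.3]
tcp_rot: [-3.14, -0.01, 3.141]
contact_force: [-22.7, 2.5, 16.3]
opening: -0.003
```

The shuttle is at the stop: the TCP holds at 595.7 while the force climbs to 23 N. Backing off and lifting clear.

Emit:
carry_out --rows "0 0.2 0 0 0; 0 0.5 0 0 0; 0 1 0 0 0; 0 1 0 0 0; 0 0 0 -1 0; 0 0 0 -1 0; 0 0 0 -1 0; 0 0 0 -1 0; 0 0.5 0 -1 0; 0 1 0 0 0; 0 1 0 0 0; 0 0 0 0 0"

```text
clock: 24.35
eef_pos: [442.8, 276.9, 218.5]
tcp_rot: [-3.141, -0.0, -3.141]
contact_force: [0.2, 0.4, 0.6]
opening: -0.001
```

```bash
python3 - <<'E'
from h import *
from rig import r
print(r.sense()['eef_pos'],r.sense()['contact_force'])
s=r.grab_frame('side');t=r.grab_frame('top')
cv2.imwrite('pics/s12.png',s);cv2.imwrite('pics/t12.png',t)
cv2.imwrite('pics/z12.png',cv2.hconcat([cv2.resize(s[230:365,100:280],(400,300),interpolation=cv2.INTER_CUBIC),cv2.resize(t[110:260,150:350],(400,300))]))
cv2.imwrite('pics/z12b.png',cv2.resize(s[230:365,100:280],None,fx=4.2,fy=4.2,interpolation=cv2.INTER_CUBIC))
exec(open('m1.py').read().split("t=cv2")[1].join(["",""]) if 0 else "")
E
```

```text
[442.75364985 276.90992242 218.48020399] [0.21498259 0.44082169 0.55857524]
```

View pics/z12.png

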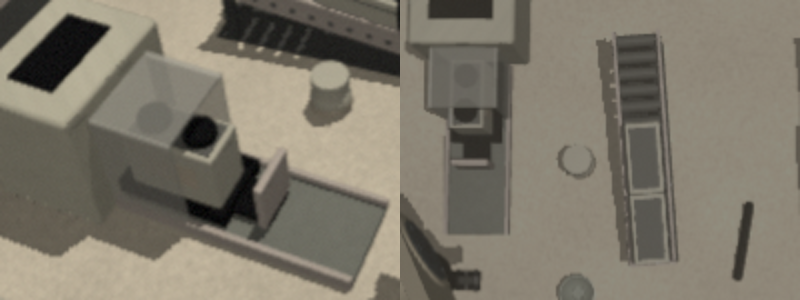

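View pics/z12b.png

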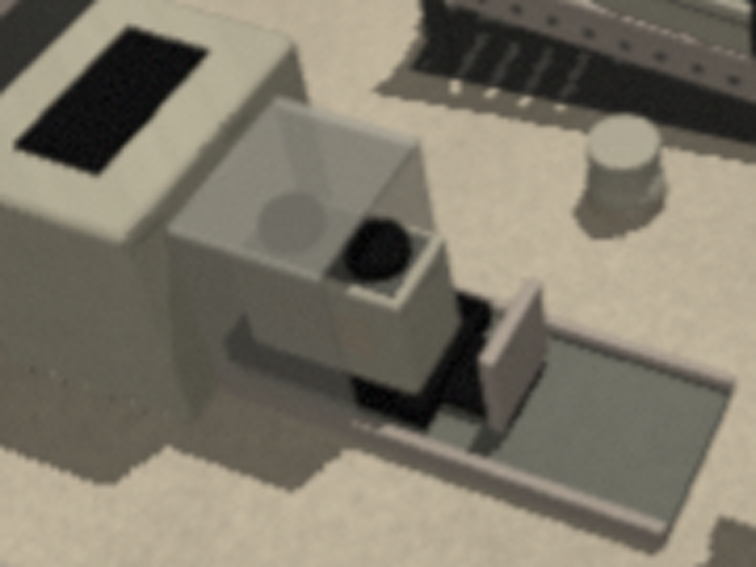

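View pics/t12.png

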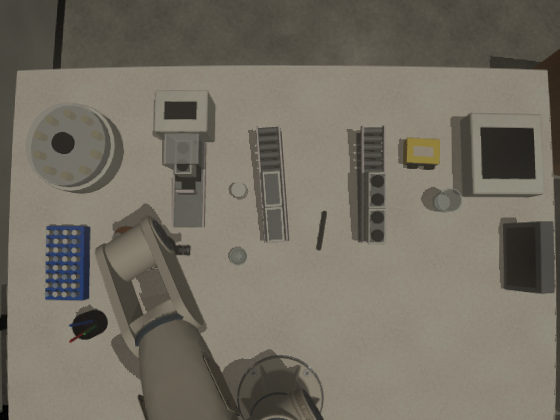

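The shuttle is under the cover with the cartridge upright, and the lanes look undisturbed. I'll check the numbers: handle top corners at zoom (538,283) and (483,360), caps at (378,248) and (292,222).

```bash
python3 - <<'E'
from h import *
from rig import r
c=r.get_calibration('side')
P=lambda x,y:(100+(x+.5)/4.2-.5,230+(y+.5)/4.2-.5)
print('handle',[onz(c,P(*p),76) for p in [(538,283),(483,360)]])
print('caps',[onz(c,P(*p),101) for p in [(378,248),(292,222)]])
print('cover',[onz(c,P(*p),134) for p in [(419,145),(325,278)]])
exec("from h import *\n"+open('m1.py').read().split("bt=")[0])
t=cv2.imread('pics/t12.png')
for b in sorted(blobs(t,366,132,386,245,60,60,250),key=lambda b:b[0][1]):print(b[0])
d=cv2.absdiff(cv2.imread('pics/top0.png'),t)[120:260,225:460].max(2)
print((d[:,:110]>40).sum())
E
```

```text
handle [array([607.42472749, 249.92336316,  76.        ]), array([612.01225577, 301.84673068,  76.        ])]
caps [array([682.30109723, 275.53258045, 101.        ]), array([732.18352516, 276.26583956, 101.        ])]
cover [array([678.71855368, 231.664827  , 134.        ]), array([678.41408269, 321.87929776, 134.        ])]
[377.0679624  180.78772866]
[377.14791776 199.03306705]
[376.94722814 217.0565032 ]
[376.8989726  235.11513699]
0
```

```bash
python3 -c "
from rig import r
print(r.sign_off())"
```

```text
the job is handed in; nothing more can be done
None
```

The job is done and handed in at about 24.5 s. I lifted the front cartridge out of its lane and set it in the loader tray while still holding it. Then I let go and pushed the shuttle to its stop by the handle; no verdict is reported.

**Placing:** the cartridge came out of the lane leaning about 8 to 9°, so I rested its robot-side edge on the tray floor first. I then levelled it by moving forward and down until the force rose to about 14 N, and released it.

**Last checks:**
- **Shuttle:** the push stalled at the stop with the force rising to 23 N. The images put its travel at about 131 mm, give or take 2 mm, against 130 mm for fully home.
- **Cartridge in tray:** the image taken after release shows it standing level. After the push its caps were 50 mm apart, and its centre was about 2 mm from the tray centre.
- **Lane:** the two following cartridges rest within 0.1 pixel of where the first two stood at the start.
- **Other lane and gripper:** an image comparison found no change in the low-box lane and the area around it. The gripper is clear of everything.
- **Bottle and beaker:** I checked these only by eye. The arm partly hid the bottle in the last top view.

**Disagreements:**
- While I pressed the cartridge down, a sideways force of up to about 6 N appeared. It was gone after release.
- The jaw centre was about 4 mm off the cartridge before the grasp, and I corrected that using the wrist view.

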